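# Feel out and centre the free play of a stage coupling

## Task

Find the free play of the worn coupling on the small linear stage: ease its upright black handle first to the left until you feel the coupling take up and resist, then back to the right until it resists there, and never so hard that the carriage creeps. The two drag pointers will then mark the ends of the play; leave the handle in the middle of its free play, level with the centring index, and let go. Do not shift the bottle and the timer standing beside the stage.

Things in the scene. Friction and masses are not known exactly. Their poses are not given: they have to be found in the camera images.
- stage: Fixed linear stage: aluminium base plate 182 x 230 x 12 mm, dark end blocks, white ticked rule along its front. Origin on the worktop; the plate reaches 110 mm in front of it (-x) and 72 mm behind. Stage y is the direction in which handle, carriage and pointers slide, +y = left seen from the robot; z up. Turned by up to 0.3 rad.
- handle: The drive handle as a part. Slides along stage y only, 45 mm at most each way from the stage's middle; 0.8 N friction, stays where left. Its tongue works in the coupling hidden under the carriage's cover. The play is 25 to 55 mm in all; its ends are unseen, differ each time and are unequal to left and right. Origin on the worktop below the grip.
- handle_grip (a point): Point in the handle's upright black grip, 78 mm over the worktop. The grip is a rounded bar 18 mm (stage x) by 14 mm (stage y), from 37 to 99 mm over the worktop. All within 60 mm of it is lower than 45 mm, but for the foam rack on the carriage (66 mm high, its near face 55 mm behind the grip's centre). Axes as the stage.
- carriage: The driven carriage behind the handle: aluminium plate 78 x 100 mm with a black coupling cover and a white foam rack (60 x 48 x 34 mm) fixed on it; can slide along stage y but must stay put. The coupling's sprung jaws resist the handle with 2 N at first touch, then 2 N more per mm; beyond about 12 N the carriage creeps. Origin on the worktop.
- carriage_mark (a point): Middle of the top of the foam rack on the carriage, 66 mm above the worktop.
- pointer_left_top (a point): Top of the left drag pointer, a grey rider 6 mm wide (stage y), 40 mm high, on the rule. The handle's 16 mm wide foot pushes it (1.5 N); they touch when its centre is 11 mm left of the handle's centre along stage y. It stays where pushed, marking the handle's leftmost position. It starts 13 to 23 mm left of the handle and marks nothing yet.
- pointer_right_top (a point): Top of the right drag pointer, same shape, right of the handle (they touch at 11 mm to the right of the handle's centre). It rides on a bar of the left pointer: pushing the left pointer left carries it along, but pushing it to the right (0.5 N) leaves the left pointer where it is. So find the left end first, then the right.
- index_tip (a point): Tip of the centring index, a small steel cone 11 mm across, 38 mm high, on the front edge of the rule. A linkage keeps it half-way between the two drag pointers along stage y at all times, so once both have been pushed to the ends it shows the middle of the play. Axes as the stage.
- reagent_bottle_2: White reagent bottle with a screw cap, 48 mm across and 93 mm high, standing to the right of the stage. Origin at its underside. Leave it alone.
- timer: Countdown timer 62 x 62 x 18 mm lying to the left of the stage. Origin at its underside. Leave it alone.

How it is judged:
By the outcome, as a careful person would: the job done as asked, in the order asked, and still so for the second after the job is handed in, with the robot touching nothing.
It also fails if it takes over 38 s, if anything falls off the work surface, if the arm or the gripper's body presses on something with over 40 N, if the wrist force passes 120 N, or if a joint passes its speed limit or range.

## Robot

A 6-joint arm with a two-finger parallel gripper is mounted at the origin on the work surface; the furniture and walls round the work are solid. World frame = base frame: x ahead of the robot, y to its left, z up, the work surface at z = 0. Lengths are in m, angles in rad, forces in N, time in s.
With the tool pointing down it reaches from about 0.35 to 0.775 m from the base axis. Payload 7.3 kg.
Tool frame: the origin (TCP) lies at the very end of the fingers, on their centre line; the grasp point (between the pads) lies 19 mm behind it; z points along the fingers, y is the line along which they close (so a half turn about z gives the same grasp; the last joint's range is limited). The gripper opens to 92 mm and grips with 3 to 60 N. Pads are 19 mm wide; open, the fingers measure 130 mm over their backs; the gripper's body (75 mm by 190 mm) begins 47 mm behind the grasp point.
Start: joints at [-0.146, 0.342, 1.524, -0, 1.275, -0.146], TCP at [0.525, 0, 0.227] pointing down, gripper open.
Joint ranges: [-2.53, 2.53], [-0.77, 2.02], [0.04, 2.7], [-1, 4.14], [0.28, 2.66], [-3.11, 3.11]. Speed limits (rad/s): [2.57, 2.57, 3.14, 3.14, 3.14, 3.14].

## Interface

Orientations are given as [roll, pitch, yaw] about the fixed x, y, z axes, in that order (R = Rz(yaw) Ry(pitch) Rx(roll)).
In Python, from cell import observe, read_camera, get_calibration, hand_in, search_frame gives the robot as it stands.
- The arm moves only by the tool step_arm, never from a script. Its argument "commands" is a list of rows, each an object with "translation": the shift along the tool's x, y, z in mm, a list of three; "roll": the turn about the tool's z in rad. In form: [{"translation": [x, y, z], "roll": roll}, ...]. A call has 1 to 20 rows; each row shifts and turns the commanded pose from where the row before left it, along the tool's axes as they then stand; what a row does not reach is not made up. A row lasts 1/12 s, in which the tool goes at most 41.7 mm and 7.16 degrees, less where a joint would pass 70% of its speed; a pose out of reach is approached as far as the arm can. A call is refused whole if a number of a shift passes 41.7 or a number of a turn 0.125, either way. A call with a gripper value outside its range is refused whole. "fingers" is the opening, from 0 (shut) to 1 (fully open), set as the call begins (left out, the last holds). The fingers move at their own pace and stop on an object; "grip_force" is the grip in N (left out, the last holds). Time passes only in rows, so rows that do not move let the fingers close. It gives the time, the measured TCP pose, the force, the opening and the grip force at its end, in the units of the state.
- observe(): the state, without advancing time (a new reading comes with each control period).
- read_camera(name): name is "scene" or "side" or "wrist"; returns the picture (400x640x3 uint8, red, green, blue); there is no depth.
- get_calibration(name): a dict with "camera_matrix" (3x3 intrinsics, pixels), "world_from_camera" (4x4, takes a point from camera to world coordinates). Camera axes: x right, y up, looking along -z (the intrinsics and any distortion apply to the point x, -y, -z); pixel columns grow to the right and rows downward; lengths in m; the calibration is good to about 2 mm. A picture is of the moment at which its call begins: read the wrist's pose just before it. get_calibration takes no time and is no camera call; for the wrist camera it gives the pose at the moment of the call.
- hand_in(): hands the job in; it is judged then, once.
Trained networks look in the newest picture that a camera, given by its name, has taken for a name from the list of things; names that differ only in an ending like _2 or _b are one class to them, and where a whole thing is asked for, a point or a joint stands for the part that bears it (a point fixed in the world has none). Each returns a list of dicts, best first, with "confidence" (0 to 1); they miss things now and then, are a little off and sometimes report something else, mostly with a low value. They report only what shows in the picture. A call takes as long as a camera call.
- search_frame(camera, name): "at" ([x, y, z] in m, in world coordinates, good to about 4 mm: the middle of the surface that is visible of it).
The state is a dict: "time": time; "qpos": joint angles; "qvel": joint speeds; "joint_efforts": joint torques, N m; "tool_pos": TCP position; "tool_rot": TCP orientation; "contact_force": force on the tool from outside, world axes, zero at the start; "torque": the same for the moment, N m; "opening": finger opening in m; "grip_force": force on a finger pad.
Only numpy, scipy, OpenCV 4.12 (cv2) and the standard library are available. Lean on these libraries where they do the work, as an engineer would, in place of code of your own. Each camera call takes 0.05 s, during which the arm holds its last target. There are 200 camera calls.

## Working session

There is one attempt and no reset: what is moved stays moved. The work goes in short steps, Python scripts to look and compute and a tool call to move; the robot and the scene stay as the last step left them, time stands still between calls to the robot, and variables do not carry over. Pictures are saved under pics/ and viewed, at most 10 in all, crops included, and the job is handed in when it is done.

Besides the shell and the picture viewer there is one more tool, called after ">>>" by a JSON object that holds its "name" and its "arguments", one argument or row to a line. step_arm: Moves the arm, as the interface text tells. Its arguments: {"type":"object","properties":{"commands":{"type":"array"},"fingers":{"type":"number"},"grip_force":{"type":"number"}},"required":["commands"]}

```bash
ls; mkdir -p pics; python3 - <<'E'
from cell import *
import cv2,numpy as np
s=observe();print(s['time'],s['tool_pos'],s['tool_rot'],s['contact_force'],s['opening'])
for c in['scene','side']:
    im=read_camera(c);cv2.imwrite(f'pics/{c}0.png',im[:,:,::-1])
    for n in['handle_grip','carriage_mark','pointer_left_top','pointer_right_top','index_tip','stage','reagent_bottle_2','timer']:
        for r in search_frame(c,n)[:2]: print(c,n,np.round(r['at'],4),round(r['confidence'],2))
print(observe()['time'])
E
```

```text
pics
0.0 [5.24611562e-01 7.52598500e-05 2.26031818e-01] [-3.14006114e+00 -2.23270987e-04  1.57077825e+00] [-0.79417574 -0.29722717 -0.83835545] 0.09204260213570001
scene handle_grip [0.4662 0.1232 0.0448] 0.63
scene carriage_mark [0.5281 0.164  0.0423] 0.96
scene carriage_mark [0.4272 0.2869 0.0152] 0.21
scene pointer_left_top [0.448  0.1079 0.027 ] 0.66
scene pointer_left_top [0.4842 0.1639 0.0234] 0.33
scene pointer_right_top [0.4525 0.0967 0.0371] 0.52
scene stage [0.4831 0.1617 0.0204] 0.87
scene reagent_bottle_2 [ 0.5228 -0.0076  0.0532] 0.89
scene timer [0.427  0.2875 0.0167] 0.97
side handle_grip [0.4685 0.1167 0.0563] 0.91
side carriage_mark [0.5388 0.1298 0.0415] 0.81
side pointer_left_top [0.4515 0.0945 0.0273] 0.8
side pointer_right_top [0.5382 0.1247 0.0452] 0.71
side index_tip [0.4254 0.277  0.0148] 0.72
side index_tip [0.4699 0.1157 0.0496] 0.25
side stage [0.4904 0.1084 0.0224] 0.75
side reagent_bottle_2 [ 0.527  -0.0336  0.0534] 0.63
side reagent_bottle_2 [0.4693 0.1158 0.0496] 0.54
side timer [0.4222 0.2779 0.0136] 0.56
0.9
```

View images.

View pics/scene0.png

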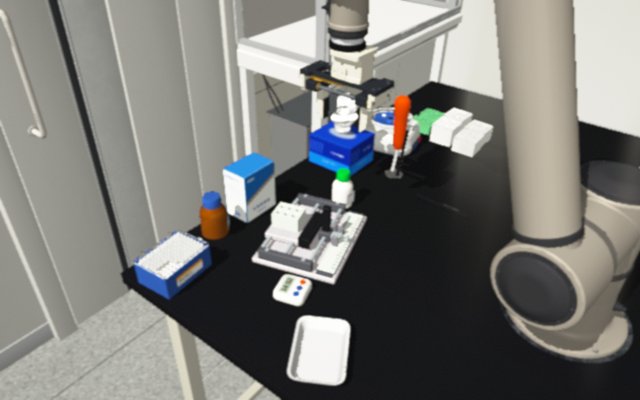

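View pics/side0.png

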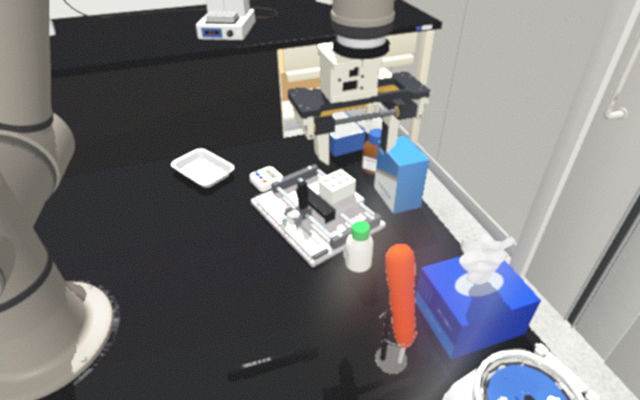

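```bash
python3 - <<'E'
from cell import *
import cv2,numpy as np
im=read_camera('wrist');cv2.imwrite('pics/w0.png',im[:,:,::-1])
c=get_calibration('wrist');print(c)
for n in['handle_grip','carriage_mark','pointer_left_top','pointer_right_top','index_tip']:
        for r in search_frame('wrist',n)[:2]: print(n,np.round(r['at'],4),round(r['confidence'],2))
E
```

```text
{'camera_matrix': array([[345.67246769,   0.        , 319.40858228],
       [  0.        , 345.67246769, 194.49014899],
       [  0.        ,   0.        ,   1.        ]]), 'world_from_camera': array([[ 9.99999500e-01,  1.30728852e-04,  9.91621111e-04,
         5.25807638e-01],
       [-4.15219899e-04,  9.56214299e-01,  2.92667120e-01,
         7.96032630e-02],
       [-9.09942248e-04, -2.92667385e-01,  9.56213874e-01,
         3.85445142e-01],
       [ 0.00000000e+00,  0.00000000e+00,  0.00000000e+00,
         1.00000000e+00]])}
handle_grip [0.4718 0.121  0.0412] 0.57
carriage_mark [0.5331 0.1229 0.0378] 0.88
pointer_left_top [0.4529 0.0929 0.0282] 0.85
pointer_right_top [0.4536 0.0978 0.0387] 0.62
index_tip [0.4272 0.1055 0.0308] 0.68
```

View pics/w0.png

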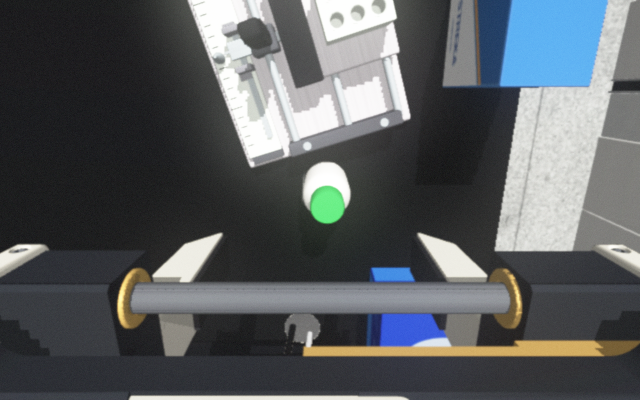

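```bash
cat > h.py <<'E'
from cell import *
import cv2,numpy as np
def back(c,uv,z):
    K=c['camera_matrix'];T=c['world_from_camera']
    d=np.linalg.inv(K)@[uv[0],uv[1],1];d=T[:3,:3]@(d*[1,-1,-1]);o=T[:3,3]
    return o+d*(z-o[2])/d[2]
def proj(c,p):
    T=c['world_from_camera'];q=T[:3,:3].T@(np.asarray(p)-T[:3,3]);u=c['camera_matrix']@(q*[1,-1,-1]);return u[:2]/u[2]
E
python3 - <<'E'
from h import *
c=get_calibration('wrist')
a=back(c,(252,164),.012);b=back(c,(410,119),.012);d=back(c,(190,0),.012)
print(a,b,np.linalg.norm(b-a),np.arctan2(*(b-a)[1::-1]),np.arctan2(*-(a-d)[:2])*-1)
for p in[(262,36),(255,35)]:print(back(c,p,.099)); print(back(c,(220,58),.038))
E
```

```text
[4.51262190e-01 4.00460314e-04 1.20000000e-02] [0.62136572 0.04887905 0.012     ] 0.1768767513460186 0.27763419784861165 0.30407299450523656
[0.48192745 0.11791568 0.099     ]
[0.4322516  0.10717075 0.038     ]
[0.47664456 0.11861503 0.099     ]
[0.4322516  0.10717075 0.038     ]
```

>>> {"name": "step_arm", "arguments": {
  "commands": [
    {"translation": [29.5,-13,0],"roll": 0},
    {"translation": [29.5,-13,0],"roll": 0},
    {"translation": [29.5,-13,0],"roll": 0},
    {"translation": [29.5,-13,0],"roll": 0},
    {"translation": [0,0,0],"roll": -0.124},
    {"translation": [0,0,0],"roll": -0.124},
    {"translation": [0,0,0],"roll": -0.124},
    {"translation": [0,0,0],"roll": -0.124},
    {"translation": [0,0,0],"roll": -0.124},
    {"translation": [0,0,0],"roll": -0.124},
    {"translation": [0,0,0],"roll": -0.124},
    {"translation": [0,0,0],"roll": -0.124},
    {"translation": [0,0,0],"roll": -0.124},
    {"translation": [0,0,0],"roll": -0.124},
    {"translation": [0,0,0],"roll": -0.124},
    {"translation": [0,0,0],"roll": -0.124},
    {"translation": [0,0,0],"roll": -0.124},
    {"translation": [0,0,0],"roll": -0.124},
    {"translation": [0,0,0],"roll": -0.124}
  ],
  "fingers": 0.6
}}

```text
time: 2.78
tool_pos: [0.473, 0.118, 0.2268]
tool_rot: [3.142, 0.0, -2.846]
contact_force: [0.1, -0.5, 0.3]
opening: 0.0552
grip_force: 0.0
```

```bash
python3 - <<'E'
from h import *
s=observe();print(s['time'],s['tool_pos'],s['tool_rot'],s['contact_force'],s['opening'],s['qpos'])
c=get_calibration('wrist');im=read_camera('wrist');cv2.imwrite('pics/w1.png',im[:,:,::-1])
for n in['handle_grip','carriage_mark','pointer_left_top','pointer_right_top','index_tip']:
        for r in search_frame('wrist',n)[:2]: print(n,np.round(r['at'],4),round(r['confidence'],2),proj(c,r['at']).round())
E
```

```text
2.7833 [0.47301133 0.11803809 0.226759  ] [ 3.14158439e+00  1.40534344e-04 -2.84629781e+00] [ 0.12237278 -0.53955932  0.29186425] 0.05521335814984616 [ 8.71656437e-02  2.73361046e-01  1.62298306e+00  3.91832259e-05
  1.24511275e+00 -1.77893806e+00]
handle_grip [0.4595 0.1204 0.0373] 0.78 [326. 157.]
carriage_mark [0.5276 0.1399 0.0389] 0.68 [324. 223.]
pointer_left_top [0.452  0.0975 0.0277] 0.73 [306. 142.]
pointer_right_top [0.4499 0.0988 0.0407] 0.59 [308. 142.]
index_tip [0.4287 0.1089 0.0334] 0.51 [324. 124.]
```

View pics/w1.png

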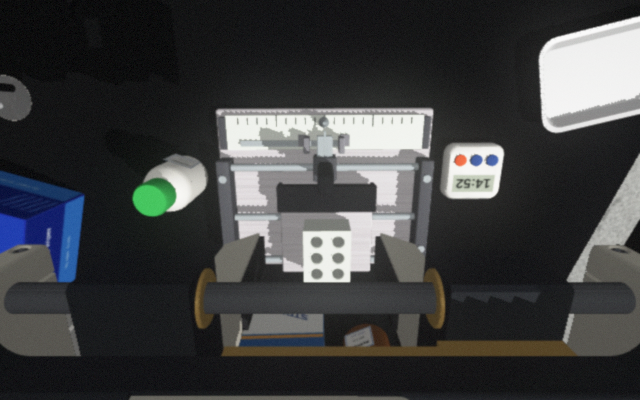

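```bash
python3 - <<'E'
from h import *
im=cv2.imread('pics/w1.png')[95:215,240:410]
cv2.imwrite('pics/w1c.png',cv2.resize(im,None,fx=4.5,fy=4.5,interpolation=cv2.INTER_CUBIC))
c=get_calibration('wrist');print(proj(c,[.473,.118,.078]))
for p in[(218,109),(433,109)]:print(back(c,p,.012))
E
```

```text
[319.3405872  178.58147075]
[ 0.44685492 -0.0007159   0.012     ]
[0.3831871  0.21589248 0.012     ]
```

View pics/w1c.png

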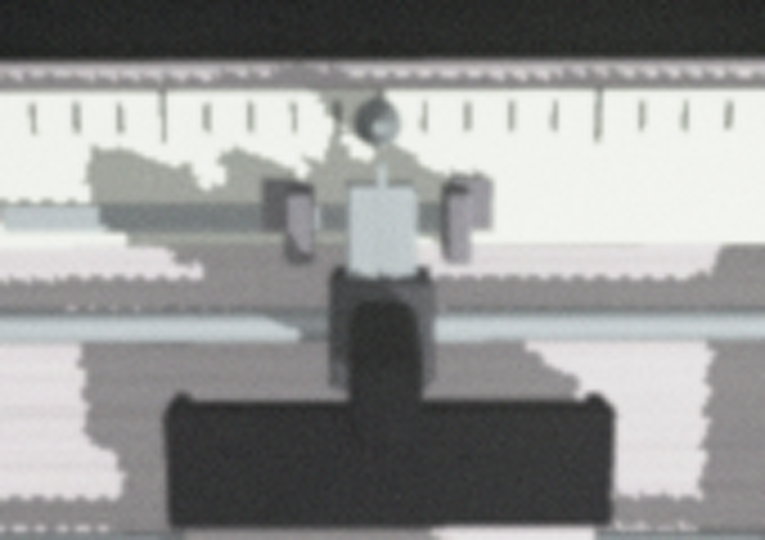

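```bash
python3 - <<'E'
from h import *
c=get_calibration('wrist');y=.295;X=np.array([np.cos(y),np.sin(y),0]);Y=np.array([-np.sin(y),np.cos(y),0])
t=observe()['tool_pos'];f=lambda p:(np.array([(p-t)@X,(p-t)@Y])*1e3).round(1)
print('base front+9',f(back(c,(325.5,161.7),.037)+.009*X))
print('rack top edge-55',f(back(c,(327,232),.066)-.055*X),'bottom',f(back(c,(327,220),.032)-.055*X))
for u in(347,424):print('cover',u,f(back(c,(240+u/4.5,183),.099)),f(back(c,(240+u/4.5,166),.05)))
a=.0375
for n,u,r in[('idx',378,105),('ptrR',300,185),('ptrL',458,185)]:print(n,f(back(c,(240+u/4.5,95+r/4.5),.039)))
print('foot',f(back(c,(240+332/4.5,156),.03)),f(back(c,(240+432/4.5,156),.03)))
im=cv2.imread('pics/w1.png')
print(im[160:240:2,325].max(1))
E
```

```text
base front+9 [1.6 6.3]
rack top edge-55 [3.1 7.1] bottom [3.4 7.8]
cover 347 [-1.5 -1.9] [-5.8 -2.2]
cover 424 [-1.3 12.8] [-5.6 14.7]
idx [-51.   5.]
ptrR [-33.8 -12.4]
ptrL [-33.5  22.6]
foot [-12.1  -5.7] [-11.9  17.4]
[ 74  58  50  51  50  51  50  49  49  57  57  55  52  53  52  58  53  49
  54  55  52  54  55  57  55  55  95 142 141 136 125 126 122 127 124 154
 238 242 242 241]
```

>>> {"name": "step_arm", "arguments": {
  "commands": [
    {"translation": [-2.5,6,30],"roll": 0},
    {"translation": [0,0,34],"roll": 0},
    {"translation": [0,0,34],"roll": 0},
    {"translation": [0,0,34],"roll": 0},
    {"translation": [0,0,25],"roll": 0},
    {"translation": [0,0,10],"roll": 0},
    {"translation": [0,0,0],"roll": 0},
    {"translation": [0,0,0],"roll": 0}
  ]
}}

```text
time: 3.75
tool_pos: [0.4743, 0.1245, 0.0603]
tool_rot: [-3.141, 0.001, -2.853]
contact_force: [0.1, -0.2, -0.0]
opening: 0.0552
grip_force: 0.0
```

```bash
python3 - <<'E'
from h import *
s=observe();print(s['time'],s['tool_pos'],s['contact_force'],s['opening'])
im=read_camera('wrist');cv2.imwrite('pics/w2.png',im[:,:,::-1])
E
```

```text
3.75 [0.47427365 0.12452582 0.06031262] [ 0.05546991 -0.15834606 -0.01342211] 0.05520014587233384
```

View pics/w2.png

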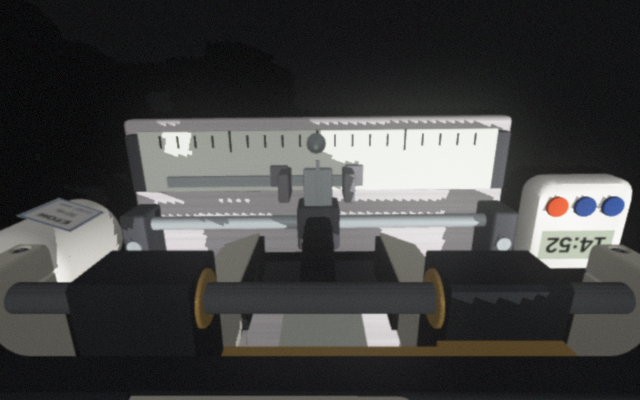

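>>> {"name": "step_arm", "arguments": {
  "commands": [
    {"translation": [0,0,0],"roll": 0},
    {"translation": [0,0,0],"roll": 0},
    {"translation": [0,0,0],"roll": 0},
    {"translation": [0,0,0],"roll": 0},
    {"translation": [0,0,0],"roll": 0},
    {"translation": [0,0,0],"roll": 0},
    {"translation": [0,0,0],"roll": 0},
    {"translation": [0,0,0],"roll": 0}
  ],
  "fingers": 0,
  "grip_force": 25
}}

```text
time: 4.47
tool_pos: [0.4738, 0.1245, 0.0598]
tool_rot: [-3.141, 0.0, -2.852]
contact_force: [-0.4, 0.1, 2.0]
opening: 0.014
grip_force: 25.0
```

>>> {"name": "step_arm", "arguments": {
  "commands": [
    {"translation": [0,1,0],"roll": 0},
    {"translation": [0,1,0],"roll": 0},
    {"translation": [0,1,0],"roll": 0},
    {"translation": [0,0,0],"roll": 0}
  ]
}}

```text
time: 4.8
tool_pos: [0.4728, 0.1275, 0.0598]
tool_rot: [-3.142, 0.0, -2.852]
contact_force: [-1.0, -0.7, 3.2]
opening: 0.0139
grip_force: 25.0
```

>>> {"name": "step_arm", "arguments": {
  "commands": [
    {"translation": [0,1,0],"roll": 0},
    {"translation": [0,1,0],"roll": 0},
    {"translation": [0,0,0],"roll": 0}
  ]
}}

```text
time: 5.05
tool_pos: [0.4722, 0.1294, 0.0598]
tool_rot: [-3.142, 0.0, -2.852]
contact_force: [-1.0, -0.2, 4.3]
opening: 0.0141
grip_force: 25.0
```

>>> {"name": "step_arm", "arguments": {
  "commands": [
    {"translation": [0,1,0],"roll": 0},
    {"translation": [0,1,0],"roll": 0},
    {"translation": [0,0,0],"roll": 0}
  ]
}}

```text
time: 5.3
tool_pos: [0.4717, 0.1312, 0.0598]
tool_rot: [-3.141, 0.0, -2.852]
contact_force: [-2.1, -3.0, 6.1]
opening: 0.0141
grip_force: 25.0
```

>>> {"name": "step_arm", "arguments": {
  "commands": [
    {"translation": [0,1,-0.5],"roll": 0},
    {"translation": [0,1,0],"roll": 0},
    {"translation": [0,0,0],"roll": 0}
  ]
}}

```text
time: 5.55
tool_pos: [0.471, 0.1332, 0.0599]
tool_rot: [3.142, -0.0, -2.852]
contact_force: [0.0, -2.3, -3.1]
opening: 0.0138
grip_force: 25.0
```

>>> {"name": "step_arm", "arguments": {
  "commands": [
    {"translation": [0,1,0],"roll": 0},
    {"translation": [0,1,0],"roll": 0},
    {"translation": [0,0,0],"roll": 0}
  ]
}}

```text
time: 5.8
tool_pos: [0.4704, 0.1352, 0.0599]
tool_rot: [3.141, -0.0, -2.852]
contact_force: [2.1, -1.1, -5.1]
opening: 0.014
grip_force: 25.0
```

>>> {"name": "step_arm", "arguments": {
  "commands": [
    {"translation": [0,1,0.2],"roll": 0},
    {"translation": [0,1,0],"roll": 0},
    {"translation": [0,0,0],"roll": 0}
  ]
}}

```text
time: 6.05
tool_pos: [0.4698, 0.1371, 0.0599]
tool_rot: [3.141, -0.0, -2.852]
contact_force: [0.9, -1.5, -5.2]
opening: 0.0139
grip_force: 25.0
```

>>> {"name": "step_arm", "arguments": {
  "commands": [
    {"translation": [0,1,0.2],"roll": 0},
    {"translation": [0,1,0],"roll": 0},
    {"translation": [0,0,0],"roll": 0}
  ]
}}

```text
time: 6.3
tool_pos: [0.4693, 0.139, 0.0599]
tool_rot: [3.142, -0.0, -2.852]
contact_force: [-0.8, -2.3, -3.0]
opening: 0.014
grip_force: 25.0
```

>>> {"name": "step_arm", "arguments": {
  "commands": [
    {"translation": [0,1,0.1],"roll": 0},
    {"translation": [0,1,0],"roll": 0},
    {"translation": [0,0,0],"roll": 0}
  ]
}}

```text
time: 6.55
tool_pos: [0.4687, 0.1409, 0.0599]
tool_rot: [3.142, -0.0, -2.852]
contact_force: [-0.7, -1.8, -0.9]
opening: 0.0139
grip_force: 25.0
```

>>> {"name": "step_arm", "arguments": {
  "commands": [
    {"translation": [0,1,0],"roll": 0},
    {"translation": [0,1,0],"roll": 0},
    {"translation": [0,0,0],"roll": 0}
  ]
}}

```text
time: 6.8
tool_pos: [0.4681, 0.1428, 0.0599]
tool_rot: [3.142, -0.0, -2.852]
contact_force: [-1.2, -1.9, 2.0]
opening: 0.0142
grip_force: 25.0
```

>>> {"name": "step_arm", "arguments": {
  "commands": [
    {"translation": [0,1,0],"roll": 0},
    {"translation": [0,1,0],"roll": 0},
    {"translation": [0,0,0],"roll": 0}
  ]
}}

```text
time: 7.05
tool_pos: [0.4676, 0.1446, 0.0598]
tool_rot: [-3.141, -0.0, -2.852]
contact_force: [-0.9, -3.6, 1.9]
opening: 0.014
grip_force: 25.0
```

>>> {"name": "step_arm", "arguments": {
  "commands": [
    {"translation": [0,1,0],"roll": 0},
    {"translation": [0,0,0],"roll": 0}
  ]
}}

```text
time: 7.22
tool_pos: [0.4674, 0.1453, 0.0598]
tool_rot: [-3.141, -0.0, -2.852]
contact_force: [-1.9, -3.9, 3.0]
opening: 0.014
grip_force: 25.0
```

>>> {"name": "step_arm", "arguments": {
  "commands": [
    {"translation": [0,1,0],"roll": 0},
    {"translation": [0,0,0],"roll": 0}
  ]
}}

```text
time: 7.38
tool_pos: [0.4672, 0.146, 0.0598]
tool_rot: [-3.141, -0.0, -2.852]
contact_force: [-2.3, -6.3, 3.3]
opening: 0.0137
grip_force: 25.0
```

>>> {"name": "step_arm", "arguments": {
  "commands": [
    {"translation": [0,0.5,0],"roll": 0},
    {"translation": [0,0,0],"roll": 0}
  ]
}}

```text
time: 7.55
tool_pos: [0.4671, 0.1463, 0.0598]
tool_rot: [-3.14, -0.0, -2.852]
contact_force: [-1.3, -8.0, 2.9]
opening: 0.0137
grip_force: 25.0
```

>>> {"name": "step_arm", "arguments": {
  "commands": [
    {"translation": [0,0,0],"roll": 0}
  ]
}}

```text
time: 7.63
tool_pos: [0.4671, 0.1462, 0.0598]
tool_rot: [-3.14, -0.0, -2.852]
contact_force: [-1.9, -8.7, 3.3]
opening: 0.0138
grip_force: 25.0
```

>>> {"name": "step_arm", "arguments": {
  "commands": [
    {"translation": [0,-1,0],"roll": 0},
    {"translation": [0,-2,0],"roll": 0},
    {"translation": [0,-2,0],"roll": 0},
    {"translation": [0,-2,0],"roll": 0},
    {"translation": [0,-2,0],"roll": 0},
    {"translation": [0,-2,0],"roll": 0},
    {"translation": [0,-2,0],"roll": 0},
    {"translation": [0,-2,0],"roll": 0},
    {"translation": [0,-2,0],"roll": 0},
    {"translation": [0,-2,0],"roll": 0},
    {"translation": [0,-1,0],"roll": 0},
    {"translation": [0,0,0],"roll": 0}
  ]
}}

```text
time: 8.63
tool_pos: [0.4729, 0.1275, 0.0598]
tool_rot: [-3.141, 0.0, -2.853]
contact_force: [-3.1, -0.8, 5.4]
opening: 0.0144
grip_force: 25.0
```

>>> {"name": "step_arm", "arguments": {
  "commands": [
    {"translation": [0,-1,0],"roll": 0},
    {"translation": [0,-1,0],"roll": 0},
    {"translation": [0,0,0],"roll": 0}
  ]
}}

```text
time: 8.88
tool_pos: [0.4734, 0.1257, 0.0598]
tool_rot: [-3.142, 0.0, -2.852]
contact_force: [-2.2, 0.1, 5.0]
opening: 0.0138
grip_force: 25.0
```

>>> {"name": "step_arm", "arguments": {
  "commands": [
    {"translation": [0,-1,-0.2],"roll": 0},
    {"translation": [0,-1,0],"roll": 0},
    {"translation": [0,0,0],"roll": 0}
  ]
}}

```text
time: 9.13
tool_pos: [0.474, 0.1238, 0.0598]
tool_rot: [-3.142, 0.0, -2.853]
contact_force: [-2.5, -0.6, 2.5]
opening: 0.0137
grip_force: 25.0
```

>>> {"name": "step_arm", "arguments": {
  "commands": [
    {"translation": [0,-1,0],"roll": 0},
    {"translation": [0,-1,0],"roll": 0},
    {"translation": [0,0,0],"roll": 0}
  ]
}}

```text
time: 9.38
tool_pos: [0.4746, 0.1219, 0.0599]
tool_rot: [-3.141, 0.0, -2.852]
contact_force: [-2.3, -0.5, 0.9]
opening: 0.0141
grip_force: 25.0
```

>>> {"name": "step_arm", "arguments": {
  "commands": [
    {"translation": [0,-1,0],"roll": 0},
    {"translation": [0,-1,0],"roll": 0},
    {"translation": [0,0,0],"roll": 0}
  ]
}}

```text
time: 9.63
tool_pos: [0.4751, 0.12, 0.0599]
tool_rot: [-3.141, 0.0, -2.852]
contact_force: [-1.4, 0.1, -0.2]
opening: 0.0141
grip_force: 25.0
```

>>> {"name": "step_arm", "arguments": {
  "commands": [
    {"translation": [0,-1,0],"roll": 0},
    {"translation": [0,-1,0],"roll": 0},
    {"translation": [0,0,0],"roll": 0}
  ]
}}

```text
time: 9.88
tool_pos: [0.4757, 0.1181, 0.0599]
tool_rot: [-3.141, 0.0, -2.852]
contact_force: [0.7, 0.6, -1.1]
opening: 0.014
grip_force: 25.0
```

>>> {"name": "step_arm", "arguments": {
  "commands": [
    {"translation": [0,-1,0],"roll": 0},
    {"translation": [0,-1,0],"roll": 0},
    {"translation": [0,0,0],"roll": 0}
  ]
}}

```text
time: 10.13
tool_pos: [0.4763, 0.1162, 0.0599]
tool_rot: [-3.141, 0.0, -2.852]
contact_force: [0.1, 1.6, -1.5]
opening: 0.0141
grip_force: 25.0
```

>>> {"name": "step_arm", "arguments": {
  "commands": [
    {"translation": [0,-1,0],"roll": 0},
    {"translation": [0,-1,0],"roll": 0},
    {"translation": [0,0,0],"roll": 0}
  ]
}}

```text
time: 10.38
tool_pos: [0.4769, 0.1143, 0.0599]
tool_rot: [-3.141, 0.0, -2.852]
contact_force: [0.8, 0.2, -4.2]
opening: 0.0137
grip_force: 25.0
```

>>> {"name": "step_arm", "arguments": {
  "commands": [
    {"translation": [0,-1,0.2],"roll": 0},
    {"translation": [0,-1,0],"roll": 0},
    {"translation": [0,0,0],"roll": 0}
  ]
}}

```text
time: 10.63
tool_pos: [0.4775, 0.1123, 0.0599]
tool_rot: [-3.141, 0.0, -2.852]
contact_force: [0.3, 0.9, -0.8]
opening: 0.0141
grip_force: 25.0
```

>>> {"name": "step_arm", "arguments": {
  "commands": [
    {"translation": [0,-1,0],"roll": 0},
    {"translation": [0,-1,0],"roll": 0},
    {"translation": [0,0,0],"roll": 0}
  ]
}}

```text
time: 10.88
tool_pos: [0.4781, 0.1104, 0.0599]
tool_rot: [-3.141, 0.0, -2.852]
contact_force: [0.1, 0.7, -0.0]
opening: 0.0136
grip_force: 25.0
```

>>> {"name": "step_arm", "arguments": {
  "commands": [
    {"translation": [0,-1,0],"roll": 0},
    {"translation": [0,-1,0],"roll": 0},
    {"translation": [0,0,0],"roll": 0}
  ]
}}

```text
time: 11.13
tool_pos: [0.4787, 0.1085, 0.0598]
tool_rot: [-3.141, 0.001, -2.852]
contact_force: [0.4, -0.1, -0.6]
opening: 0.0139
grip_force: 25.0
```

>>> {"name": "step_arm", "arguments": {
  "commands": [
    {"translation": [0,-1,0],"roll": 0},
    {"translation": [0,-1,0],"roll": 0},
    {"translation": [0,0,0],"roll": 0}
  ]
}}

```text
time: 11.38
tool_pos: [0.4793, 0.1066, 0.0599]
tool_rot: [-3.141, 0.001, -2.852]
contact_force: [1.6, 0.8, 1.8]
opening: 0.0134
grip_force: 25.0
```

>>> {"name": "step_arm", "arguments": {
  "commands": [
    {"translation": [0,-1,0],"roll": 0},
    {"translation": [0,-1,0],"roll": 0},
    {"translation": [0,0,0],"roll": 0}
  ]
}}

```text
time: 11.63
tool_pos: [0.4798, 0.1047, 0.0599]
tool_rot: [-3.141, 0.001, -2.853]
contact_force: [2.2, 1.1, 1.2]
opening: 0.0138
grip_force: 25.0
```

>>> {"name": "step_arm", "arguments": {
  "commands": [
    {"translation": [0,-1,0],"roll": 0},
    {"translation": [0,-1,0],"roll": 0},
    {"translation": [0,0,0],"roll": 0}
  ]
}}

```text
time: 11.88
tool_pos: [0.4804, 0.1027, 0.0598]
tool_rot: [-3.141, 0.001, -2.852]
contact_force: [2.1, 0.3, 1.8]
opening: 0.0135
grip_force: 25.0
```

>>> {"name": "step_arm", "arguments": {
  "commands": [
    {"translation": [0,-1,0],"roll": 0},
    {"translation": [0,-1,0],"roll": 0},
    {"translation": [0,0,0],"roll": 0}
  ]
}}

```text
time: 12.13
tool_pos: [0.4809, 0.1013, 0.0598]
tool_rot: [3.141, 0.001, -2.853]
contact_force: [2.2, 3.6, 1.3]
opening: 0.0142
grip_force: 25.0
```

>>> {"name": "step_arm", "arguments": {
  "commands": [
    {"translation": [0,-1,0],"roll": 0},
    {"translation": [0,0,0],"roll": 0}
  ]
}}

```text
time: 12.3
tool_pos: [0.4811, 0.1005, 0.0598]
tool_rot: [3.141, 0.001, -2.853]
contact_force: [1.4, 5.8, 1.6]
opening: 0.0144
grip_force: 25.0
```

>>> {"name": "step_arm", "arguments": {
  "commands": [
    {"translation": [0,-0.6,0],"roll": 0},
    {"translation": [0,0,0],"roll": 0},
    {"translation": [0,0,0],"roll": 0}
  ]
}}

```text
time: 12.55
tool_pos: [0.4812, 0.1002, 0.0598]
tool_rot: [3.141, 0.001, -2.852]
contact_force: [1.3, 7.3, 1.2]
opening: 0.0138
grip_force: 25.0
```

>>> {"name": "step_arm", "arguments": {
  "commands": [
    {"translation": [0,1,0],"roll": 0},
    {"translation": [0,2,0],"roll": 0},
    {"translation": [0,2,0],"roll": 0},
    {"translation": [0,2,0],"roll": 0},
    {"translation": [0,2,0],"roll": 0},
    {"translation": [0,2,0],"roll": 0},
    {"translation": [0,2,0],"roll": 0},
    {"translation": [0,2,0],"roll": 0},
    {"translation": [0,2,0],"roll": 0},
    {"translation": [0,2,0],"roll": 0},
    {"translation": [0,2,0],"roll": 0},
    {"translation": [0,2,0],"roll": 0},
    {"translation": [0,1,0],"roll": 0},
    {"translation": [0,0,0],"roll": 0},
    {"translation": [0,0,0],"roll": 0}
  ]
}}

```text
time: 13.8
tool_pos: [0.4743, 0.1227, 0.0598]
tool_rot: [3.141, 0.0, -2.852]
contact_force: [0.4, 0.2, 5.6]
opening: 0.0137
grip_force: 25.0
```

```bash
python3 - <<'E'
from h import *
s=observe();t=s['tool_pos'];L=np.array([.4671,.1462]);R=np.array([.4812,.1002]);Y=(L-R)/np.linalg.norm(L-R)
print(s['time'],t,s['contact_force'],'yaw',np.arctan2(-Y[0],Y[1]),'off mid mm',(t[:2]-(L+R)/2)@Y*1e3)
im=read_camera('wrist');cv2.imwrite('pics/w3.png',cv2.resize(im[100:280,160:480,::-1],None,fx=2.5,fy=2.5,interpolation=cv2.INTER_CUBIC))
E
```

```text
13.8 [0.47426989 0.12272591 0.05983742] [0.40767952 0.16717002 5.61606067] yaw 0.2974292498425737 off mid mm -0.4884075795591467
```

View pics/w3.png

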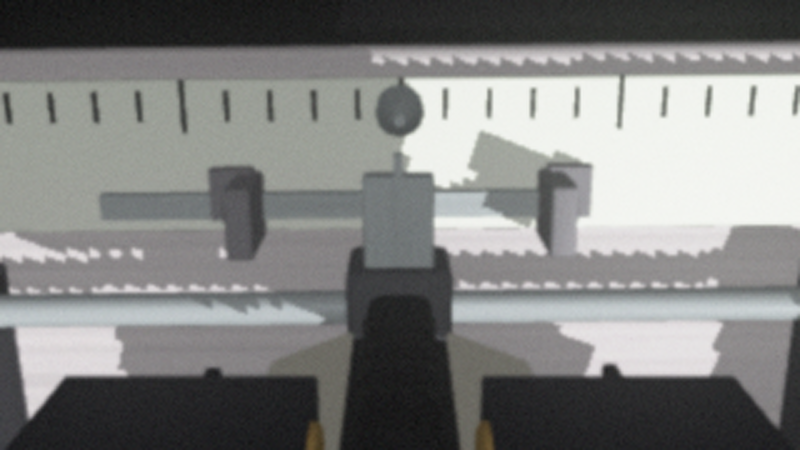

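>>> {"name": "step_arm", "arguments": {
  "commands": [
    {"translation": [0,0.5,-0.3],"roll": 0},
    {"translation": [0,0,0],"roll": 0},
    {"translation": [0,0,0],"roll": 0}
  ]
}}

```text
time: 14.1
tool_pos: [0.4742, 0.1229, 0.0599]
tool_rot: [3.142, -0.0, -2.852]
contact_force: [3.0, 1.3, 0.9]
opening: 0.014
grip_force: 25.0
```

>>> {"name": "step_arm", "arguments": {
  "commands": [
    {"translation": [0,0.3,0],"roll": 0},
    {"translation": [0,0,0],"roll": 0},
    {"translation": [0,0,0],"roll": 0}
  ]
}}

```text
time: 14.35
tool_pos: [0.4741, 0.1232, 0.0599]
tool_rot: [-3.142, -0.0, -2.852]
contact_force: [2.2, -1.2, -1.5]
opening: 0.0139
grip_force: 25.0
```

>>> {"name": "step_arm", "arguments": {
  "commands": [
    {"translation": [0,0,0],"roll": 0},
    {"translation": [0,0,0],"roll": 0},
    {"translation": [0,0,0],"roll": 0},
    {"translation": [0,0,0],"roll": 0},
    {"translation": [0,0,0],"roll": 0},
    {"translation": [0,0,0],"roll": 0}
  ],
  "fingers": 0.55
}}

```text
time: 14.85
tool_pos: [0.4739, 0.1232, 0.06]
tool_rot: [3.142, -0.0, -2.852]
contact_force: [-0.1, -0.2, -0.6]
opening: 0.048
grip_force: 0.0
```

```bash
python3 - <<'E'
from h import *
s=observe();t=s['tool_pos'];L=np.array([.4671,.1462]);R=np.array([.4812,.1002]);Y=(L-R)/np.linalg.norm(L-R)
print(s['time'],t,s['opening'],s['contact_force'],'off mid mm',(t[:2]-(L+R)/2)@Y*1e3)
im=read_camera('wrist');cv2.imwrite('pics/w4.png',cv2.resize(im[100:280,160:480,::-1],None,fx=2.5,fy=2.5,interpolation=cv2.INTER_CUBIC))
E
```

```text
14.85 [0.47386205 0.1232116  0.05995774] 0.04796644375208748 [-0.08428713 -0.18766092 -0.63574017] off mid mm 0.09548157027059662
```

View pics/w4.png

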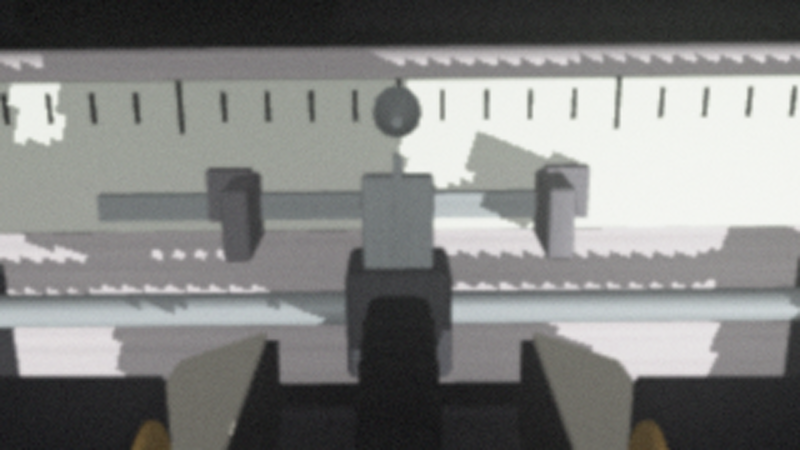

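The handle is released between the open fingers. Its foot is at about column 398.5 and the index at 396.7, which is level once the slight camera yaw is allowed for. I'll back off upwards.

>>> {"name": "step_arm", "arguments": {
  "commands": [
    {"translation": [0,0,-10],"roll": 0},
    {"translation": [0,0,-25],"roll": 0},
    {"translation": [0,0,-30],"roll": 0},
    {"translation": [0,0,-30],"roll": 0},
    {"translation": [0,0,-25],"roll": 0},
    {"translation": [0,0,0],"roll": 0},
    {"translation": [0,0,0],"roll": 0},
    {"translation": [0,0,0],"roll": 0}
  ]
}}

```text
time: 15.57
tool_pos: [0.4736, 0.1232, 0.1799]
tool_rot: [3.142, -0.0, -2.852]
contact_force: [0.1, 0.0, -0.5]
opening: 0.0505
grip_force: 0.0
```

```bash
python3 - <<'E'
from h import *
im=read_camera('wrist');cv2.imwrite('pics/w5.png',im[:,:,::-1])
E
```

```text
(no output)
```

View pics/w5.png

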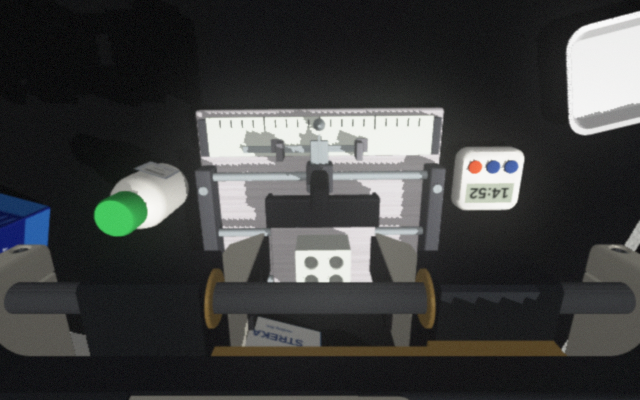

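The handle at (319,152) is midway between the pointers at (279,150) and (360,150), with the index at (319,124). The bottle and timer haven't moved.

```bash
python3 -c "
from cell import *
print(hand_in())"
```

```text
the job is handed in; nothing more can be done
None
```

I found both ends of the play, left first and then right, with about 5.5 N on the coupling at each (the carriage creeps at about 12 N). The handle is released within about 0.5 mm of the middle, level with the index; the bottle and timer look unmoved in the last picture, and I handed the job in at about 16 s.

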